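# Seat the screw press, back it off a quarter turn and hold

## Task

Take the small black jar off the bridge of the green screw press and leave it standing upright directly on the desk top (on the white sheet will do). Then turn the brass thumbscrew clockwise (seen from above) until it seats and will go no further, and back it off a quarter turn so that the panel is free again. Finish still gripping the thumbscrew at that setting, and do not disturb the other things on the desk.

Things in the scene. Friction and masses are not known exactly. Their poses are not given: they have to be found in the camera images.
- press: Screw press, fixed to the desk: wooden base 115 x 210 x 16 mm with a white panel, two steel columns and a green bridge 68 mm (along x) x 205 mm (along y) x 16 mm whose flat top is 76 mm above the desk. Origin at the centre of the base's underside; y runs along the bridge, z up. The thumbscrew stands upright in the middle of the bridge; a steel foot under it comes down on the panel.
- thumbscrew_grip (a point): Point on the thumbscrew's upright axis at grip height, 27 mm above the bridge top. The brass head is a collar 32 mm across and 9 mm high with an upright flat bar on it, 44 x 12 mm, from 87 to 117 mm above the desk. x axis along the 44 mm, to the end with the red mark; y across the 12 mm; z up. The head turns but does not rise or sink. Black marks on the bridge stand 1/8 turn apart.
- thumbscrew (a joint): Turn of the thumbscrew in rad. It grows as the screw is turned clockwise seen from above (tightened). A hard stop at 4.0 is where the foot is seated on the panel; it starts 1.2 to 2.6 short of that, and can go back to 0. Stiff (0.06 N m of friction): it stays where it is left. A quarter turn is 1.57.
- jar: Small black plastic jar with a fixed lid, 55 mm across, 54 mm high, upright, 0.11 to 0.22 kg. Origin at the centre of its underside, z up. It stands on the bridge about 60 mm from the thumbscrew on the press's +y side, in the way of gripping and turning the screw. The flat sheet on the desk around x = 0.50, y = 0.32 is always free to take it.
- pot: Bystander: white pot lying on its side, 94 x 93 x 95 mm, at the back. Origin under its centre.
- vase: Bystander: white bud vase with green leaves lying on its side, 96 x 142 x 98 mm, at the back. Origin under its centre.
- tube: Bystander: squeezed paint tube, white and turquoise, 34 x 146 x 22 mm, lying to the left. Origin under its centre.
- tin: Bystander: flat black watercolour tin, 75 x 193 x 25 mm, at the back right. Origin under its centre.
- pod: Bystander: green seed pod on a stem, 32 x 103 x 29 mm, lying to the left. Origin under its centre.
Things that resemble listed ones, but are neither listed nor needed, are in the scene too. Leave any pink look-alike of the jar alone.

How it is judged:
By the outcome, as a careful person would: the job done as asked, in the order asked, and still so for the second after the job is handed in, while the arm keeps its last pose, push and grip.
It also fails if it takes over 67 s, if anything falls off the work surface, if the arm or the gripper's body presses on something with over 40 N, if the wrist force passes 120 N, or if a joint passes its speed limit or range.

## Robot

A 6-joint arm with a two-finger parallel gripper is mounted at the origin on a cart in front of the work surface, level with it; the furniture and walls round the work are solid. World frame = base frame: x ahead of the robot, y to its left, z up, the work surface at z = 0. Lengths are in m, angles in rad, forces in N, time in s.
With the tool pointing down it reaches from about 0.375 to 0.9 m from the base axis. Payload 3.1 kg.
Tool frame: the origin (TCP) lies midway between the tips of the shut fingers; the grasp point (between the pads) lies 19 mm behind it (grip_depth is the distance from the TCP to the grasp point, in m); y points along the fingers, z is the direction in which the jaws open and shut, and the axes are right-handed (so a half turn about y gives the same grasp; the last joint's range is limited). The gripper opens to 85 mm and grips with 20 to 120 N. Pads are 22 mm wide; open, the fingers measure 114 mm over their backs; the gripper's body (76 mm by 85 mm) begins 54 mm behind the grasp point. The pads swing forward as they close: fully open they stand 13 mm farther back than shut.
Start: joints at [-1.47, 0.527, 1.433, -0, 1.181, -0.178], TCP at [0.173, -0.601, 0.231] pointing down, gripper open.
Joint ranges: [-3.08, 3.08], [-0.75, 2.2], [0.22, 2.44], [-1.43, 4.57], [0, 2.65], [-2.85, 2.85]. Speed limits (rad/s): [2.79, 2.79, 3.14, 3.14, 3.14, 3.14].

## Interface

Orientations are given as a unit quaternion [x, y, z, w].
In Python, from station import sense, snapshot, camera_model, sign_off, grip_depth gives the robot as it stands.
- The arm moves only by the tool play_rows, never from a script. Its argument "deltas" is a list of rows, each a list of 6 numbers: the shift along the tool's x, y, z in m, then the turn, a rotation vector about the tool's x, y, z in rad. A call has 1 to 12 rows; each row is the pose to reach, as a shift and turn from the pose commanded when the call began, along the tool's axes at that moment; what a row does not reach only later rows make up. A row lasts 1/10 s, in which the tool goes at most 50 mm and 8.59 degrees, less where a joint would pass 70% of its speed; a pose out of reach is approached as far as the arm can. A call with a gripper value outside its range is refused whole. "gripper" is the finger opening in m, from 0 to 0.0854, set as the call begins (left out, the last holds). The fingers move at their own pace and stop on an object; "force" is the grip in N (left out, the last holds). Time passes only in rows, so rows that repeat a pose let the fingers close. It gives the time, the measured TCP pose, the force and the opening at its end, in the units of the state.
- sense(): the state, without advancing time (a new reading comes with each control period).
- snapshot(name): name is "side" or "top" or "wrist"; returns the picture (400x640x3 uint8, red, green, blue); there is no depth.
- camera_model(name): a dict with "fx", "fy", "cx", "cy" (pixels), "camera_from_world" (4x4, takes a point from world to camera coordinates). Camera axes: x right, y up, looking along -z (the intrinsics and any distortion apply to the point x, -y, -z); pixel columns grow to the right and rows downward; lengths in m; the calibration is good to about 2 mm. A picture is of the moment at which its call begins: read the wrist's pose just before it. camera_model takes no time and is no camera call; for the wrist camera it gives the pose at the moment of the call.
- sign_off(): hands the job in, once; it reports no verdict.
The state is a dict: "t": time; "q": joint angles; "qd": joint speeds; "tau": joint torques, N m; "tcp_pos": TCP position; "tool_rot": TCP orientation; "force": force on the tool from outside, world axes, zero at the start; "ft_torque": the same for the moment, N m; "finger_gap": opening from 0.0 (shut) to 1.0 (fully open).
Only numpy, scipy, OpenCV 4.12 (cv2) and the standard library are available. Lean on these libraries where they do the work, as an engineer would, in place of code of your own. Each camera call takes 0.05 s, during which the arm holds its last target.

## Working session

There is one attempt and no reset: what is moved stays moved. The work goes in short steps, Python scripts to look and compute and a tool call to move; the robot and the scene stay as the last step left them, time stands still between calls to the robot, and variables do not carry over. Pictures are saved under pics/ and viewed, and the job is handed in when it is done.

Besides the shell and the picture viewer there is one more tool, called after "Emit:" as name(argument=value, ...), one argument or row to a line, values as JSON. play_rows: Moves the arm, as the interface text tells. Its arguments: {"type":"object","properties":{"deltas":{"type":"array"},"gripper":{"type":"number"},"force":{"type":"number"}},"required":["deltas"]}

```bash
mkdir -p pics; ls; python3 - <<'E'
from station import *
import cv2
s=sense();print({k:(v if not hasattr(v,'round') else v) for k,v in s.items()}, grip_depth)
for n in ["top","side"]:
    im=snapshot(n);cv2.imwrite(f"pics/{n}0.png",im[:,:,::-1]);m=camera_model(n);print(n,m)
E
```

```text
pics
{'t': 0.0, 'q': array([-1.46952074e+00,  5.28471769e-01,  1.43391897e+00,  2.18362748e-05,
        1.18141731e+00, -1.78499655e-01]), 'qd': array([ 5.16737947e-05, -1.98183835e-04, -3.90805635e-04, -2.66915591e-04,
       -3.62619564e-04,  1.98765134e-04]), 'tau': array([-1.68073671e-03, -4.42357886e+01, -1.78029066e+01, -3.39102062e-04,
        8.68867995e-03, -7.35265502e-06]), 'tcp_pos': array([ 0.17254671, -0.59995114,  0.23032489]), 'tool_rot': array([-0.09855285,  0.70098191, -0.69941711,  0.09862759]), 'force': array([0.67101237, 0.10056128, 0.18544647]), 'ft_torque': array([ 0.01010248, -0.00750628,  0.00987119]), 'finger_gap': 1.0045492828091593} 0.0187
top {'fx': 389.51511128388364, 'fy': 389.51511128388364, 'cx': 319.02862773337125, 'cy': 198.3821199677089, 'camera_from_world': array([[ 0.00934658, -0.99987665,  0.01262272,  0.1483258 ],
       [ 0.98596474,  0.01131936,  0.16656951, -0.58777822],
       [-0.16669185,  0.0108887 ,  0.98594892, -1.28815595],
       [ 0.        ,  0.        ,  0.        ,  1.        ]])}
side {'fx': 470.03472082410417, 'fy': 470.03472082410417, 'cx': 322.49658007781517, 'cy': 198.55828165713586, 'camera_from_world': array([[-0.99427233, -0.10670113,  0.00611544,  0.59488769],
       [ 0.06342095, -0.54298364,  0.83734494, -0.00654333],
       [-0.08602507,  0.83293676,  0.54664069, -1.57036596],
       [ 0.        ,  0.        ,  0.        ,  1.        ]])}
```

View pics/top0.png

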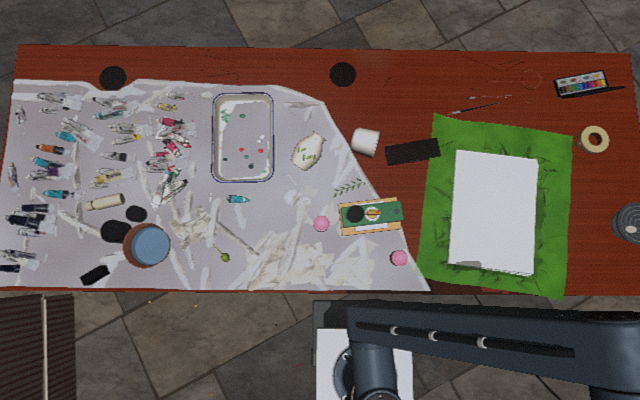

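View pics/side0.png

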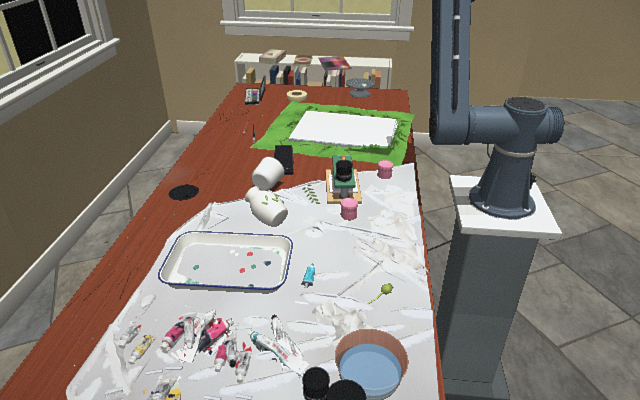

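The top view shows the press at about (370,216) with the black jar on it at (355,214). The pink look-alikes are at (321,223) and (399,257). Other black round things are at (113,77), (343,74) and (136,213), but none of them is on the press. I'll enlarge the jar to confirm.

```bash
python3 - <<'E'
import cv2,numpy as np
a=cv2.imread("pics/top0.png")[185:275,305:425];b=cv2.imread("pics/side0.png")[140:225,300:410]
a=cv2.resize(a,None,fx=5,fy=5,interpolation=cv2.INTER_CUBIC);b=cv2.resize(b,None,fx=5,fy=5,interpolation=cv2.INTER_CUBIC)
cv2.imwrite("pics/ca.png",a);cv2.imwrite("pics/cb.png",b)
E
```

```text
(no output)
```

View pics/ca.png

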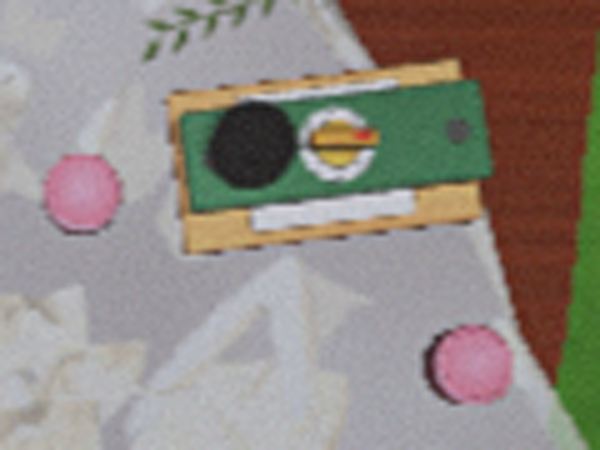

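View pics/cb.png

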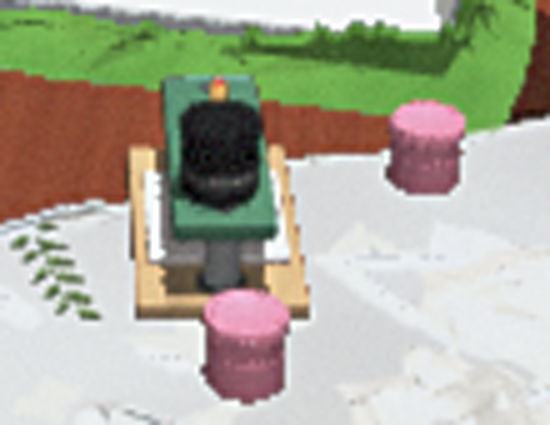

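The jar on the green bridge is confirmed. Its top is at crop (252,145) and the bar's red end at crop (367,134). Next I'll measure positions.

```bash
cat > h.py <<'E'
import numpy as np,cv2
from station import *
def ray(m,uv):
    d=np.array([(uv[0]-m['cx'])/m['fx'],-(uv[1]-m['cy'])/m['fy'],-1.0])
    T=m['camera_from_world'];R=T[:3,:3];return -R.T@T[:3,3],R.T@d
def onz(m,uv,z):
    o,d=ray(m,uv);return o+d*(z-o[2])/d[2]
def proj(m,p):
    c=m['camera_from_world'][:3,:3]@np.asarray(p)+m['camera_from_world'][:3,3]
    return m['cx']+m['fx']*c[0]/-c[2], m['cy']-m['fy']*c[1]/-c[2]
E
python3 - <<'E'
from h import *
m=camera_model("top")
f=lambda x,y:(305+x/5-.4,185+y/5-.4)
for n,p,z in [("jar",(252,145),.13),("br1",(182,115),.076),("br2",(480,82),.076),("br3",(492,176),.076),("br4",(192,210),.076),("red",(367,134),.117),("bar",(340,139),.117),("ring",(340,145),.077),("base1",(170,95),.016),("base2",(460,60),.016),("base3",(484,216),.016),("base4",(186,252),.016),("pinkL",(83,193),.054),("pinkR",(473,364),.054)]:
    print(n,onz(m,f(*p),z).round(4))
img=cv2.imread("pics/top0.png");hsv=cv2.cvtColor(img,cv2.COLOR_BGR2HSV)
k=((hsv[...,2]<60)*255).astype(np.uint8);k[:,:343]=0;k[:,370:]=0;k[:200]=0;k[230:]=0
c=max(cv2.findContours(k,0,2)[0],key=cv2.contourArea);print(cv2.minEnclosingCircle(c),cv2.contourArea(c))
E
```

```text
jar [0.5243 0.0397 0.13  ]
br1 [0.5511 0.0809 0.076 ]
br2 [ 0.5757 -0.1198  0.076 ]
br3 [ 0.5123 -0.1262  0.076 ]
br4 [0.4874 0.0742 0.076 ]
red [ 0.534  -0.0363  0.117 ]
bar [ 0.5306 -0.0187  0.117 ]
ring [ 0.5319 -0.0247  0.077 ]
base1 [0.5739 0.0852 0.016 ]
base2 [ 0.6012 -0.1195  0.016 ]
base3 [ 0.4911 -0.1336  0.016 ]
base4 [0.464 0.074 0.016]
pinkL [0.5003 0.1464 0.054 ]
pinkR [ 0.3884 -0.1151  0.054 ]
((354.78570556640625, 213.3095245361328), 8.856033325195312) 201.0
```

```bash
cat >> h.py <<'E'
from scipy.spatial.transform import Rotation as Ro
def go(pos,jaw,ref=None):
    """deltas from current pose to tool-down pose; jaw=yaw of jaw axis (mod pi, both printed)"""
    s=sense();R=Ro.from_quat(s['tool_rot']) ;M=R.as_matrix()
    d=M.T@(np.array(pos)-s['tcp_pos'])
    for j in (jaw,jaw+np.pi):
        z=np.array([np.cos(j),np.sin(j),0]);y=np.array([0,0,-1.]);x=np.cross(y,z)
        rv=(R.inv()*Ro.from_matrix(np.c_[x,y,z])).as_rotvec()
        print("d",d.round(4),"rv",rv.round(4),"deg",np.degrees(np.linalg.norm(rv)).round(1))
def st():
    s=sense();M=Ro.from_quat(s['tool_rot']).as_matrix()
    print('t',round(s['t'],2),'tcp',s['tcp_pos'].round(4),'jawyaw',np.degrees(np.arctan2(M[1,2],M[0,2])).round(2),'appr',M[:,1].round(3),'q',s['q'].round(3),'F',s['force'].round(1),'T',s['ft_torque'].round(2),'gap',round(s['finger_gap']*85.4,1))
E
python3 - <<'E'
from h import *
st()
print(Ro.from_quat(sense()['tool_rot']).as_matrix().round(3))
go([.524,.038,.25],np.radians(7))
m=camera_model("top")
for p in [(.5,.32,0),(.46,.28,0),(.54,.36,0)]: print(proj(m,p))
E
```

```text
t 0.1 tcp [ 0.1726 -0.6     0.2304] jawyaw -73.97 appr [-0.     0.002 -1.   ] q [-1.47   0.528  1.434  0.     1.181 -0.178] F [-1.  -0.2 -0.4] T [ 0.   -0.    0.02] gap 85.3
[[-0.961 -0.     0.276]
 [-0.276  0.002 -0.961]
 [-0.    -1.    -0.002]]
d [-0.514  -0.0184 -0.5162] rv [ 1.3000e-03 -1.4132e+00 -1.7000e-03] deg 81.0
d [-0.514  -0.0184 -0.5162] rv [1.8000e-03 1.7284e+00 1.4000e-03] deg 99.0
(np.float64(271.48976154512263), np.float64(224.3419601290281))
(np.float64(282.60516145625036), np.float64(235.87099725092693))
(np.float64(260.47517675615745), np.float64(212.91748976092603))
```

Emit:
play_rows(
  deltas=[
    [-0.257,-0.03,-0.258,0,-0.7,0],
    [-0.257,-0.03,-0.258,0,-0.7,0],
    [-0.257,-0.03,-0.258,0,-0.7,0],
    [-0.257,-0.03,-0.258,0,-0.7,0],
    [-0.257,-0.03,-0.258,0,-0.7,0],
    [-0.257,-0.03,-0.258,0,-0.7,0],
    [-0.257,-0.03,-0.258,0,-0.7,0],
    [-0.257,-0.03,-0.258,0,-0.7,0],
    [-0.514,-0.03,-0.516,0,-1.413,0],
    [-0.514,-0.03,-0.516,0,-1.413,0],
    [-0.514,-0.03,-0.516,0,-1.413,0],
    [-0.514,-0.03,-0.516,0,-1.413,0],
  ],
  gripper=0.0854,
)

```text
t: 1.3
tcp_pos: [0.4453, -0.1047, 0.2612]
tool_rot: [0.504, -0.496, 0.496, -0.504]
force: [1.1, -0.3, 0.2]
finger_gap: 1.001
```

```bash
python3 - <<'E'
from h import *
st(); go([.524,.038,.26],np.radians(7))
E
```

```text
t 1.3 tcp [ 0.4453 -0.1047  0.2612] jawyaw 0.84 appr [-0.  0. -1.] q [-0.476  0.26   1.798 -0.     1.083 -0.491] F [ 1.1 -0.3  0.2] T [0.03 0.02 0.01] gap 85.5
d [-0.1415  0.0012  0.0808] rv [ 0.0002 -0.1075 -0.    ] deg 6.2
d [-0.1415  0.0012  0.0808] rv [1.0000e-04 3.0341e+00 3.0000e-04] deg 173.8
```

Emit:
play_rows(
  deltas=[
    [0,0,0,0,0,0],
    [0,0,0,0,0,0],
  ],
)

```text
t: 1.5
tcp_pos: [0.4449, -0.1053, 0.261]
tool_rot: [0.503, -0.497, 0.497, -0.503]
force: [1.1, -0.4, -0.4]
finger_gap: 0.995
```

```bash
python3 - <<'E'
from h import *
st(); go([.524,.038,.26],np.radians(7))
E
```

```text
t 1.5 tcp [ 0.4449 -0.1053  0.261 ] jawyaw 0.68 appr [-0.001 -0.    -1.   ] q [-4.770e-01  2.610e-01  1.799e+00 -1.000e-03  1.083e+00 -4.890e-01] F [ 1.1 -0.4 -0.4] T [ 0.02 -0.04 -0.03] gap 85.0
d [-0.1424  0.0009  0.0808] rv [ 0.0009 -0.1103  0.    ] deg 6.3
d [-0.1424  0.0009  0.0808] rv [-1.0000e-04  3.0313e+00  1.3000e-03] deg 173.7
```

Emit:
play_rows(
  deltas=[
    [-0.142,0,0.081,0,-0.11,0],
    [-0.142,0,0.081,0,-0.11,0],
    [-0.142,0,0.081,0,-0.11,0],
    [-0.142,0,0.081,0,-0.11,0],
    [-0.142,0,0.081,0,-0.11,0],
    [-0.142,0,0.081,0,-0.11,0],
  ],
)

```text
t: 2.1
tcp_pos: [0.5238, 0.0343, 0.2609]
tool_rot: [0.529, -0.47, 0.47, -0.528]
force: [-0.3, -1.7, 1.5]
finger_gap: 1.002
```

```bash
python3 - <<'E'
from h import *
st(); im=snapshot("wrist"); cv2.imwrite("pics/w1.png",im[...,::-1]); m=camera_model("wrist")
np.save("w1.npy",m)
for p in [(.524,.038,.13),(.531,-.023,.117)]: print(proj(m,p))
print(ray(m,(320,200)))
E
```

```text
t 2.1 tcp [0.5238 0.0343 0.2609] jawyaw 6.71 appr [-0.002 -0.001 -1.   ] q [-1.470e-01  3.570e-01  1.645e+00 -1.000e-03  1.141e+00 -2.640e-01] F [-0.3 -1.7  1.5] T [-0.02  0.01 -0.03] gap 85.6
(np.float64(317.2789602096608), np.float64(183.78938770297412))
(np.float64(317.2387950080368), np.float64(236.05612839668436))
(array([0.5157075 , 0.11525918, 0.40234894]), array([ 0.04444916, -0.32352487, -0.9452276 ]))
```

View pics/w1.png

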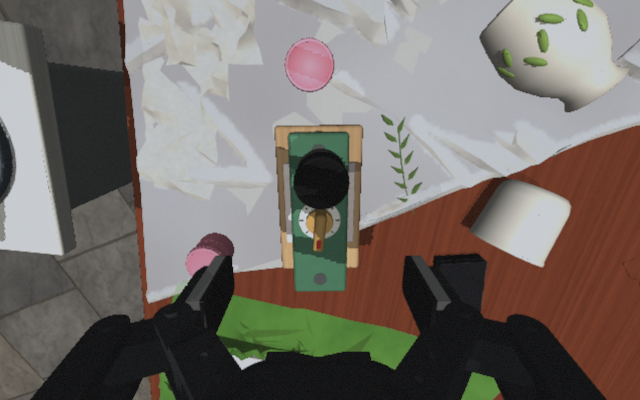

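```bash
python3 - <<'E'
from h import *
m=np.load("w1.npy",allow_pickle=True).item()
im=cv2.imread("pics/w1.png");cv2.imwrite("pics/w1c.png",cv2.resize(im[120:300,260:380],None,fx=3.3,fy=3.3,interpolation=cv2.INTER_CUBIC))
hsv=cv2.cvtColor(im,cv2.COLOR_BGR2HSV)
k=((hsv[...,2]<60)*255).astype(np.uint8);w=np.zeros_like(k);w[135:235,285:360]=k[135:235,285:360]
c=max(cv2.findContours(w,0,2)[0],key=cv2.contourArea);print(cv2.boundingRect(c),cv2.minEnclosingCircle(c))
g=((hsv[...,0]>60)&(hsv[...,0]<90)&(hsv[...,1]>80)).astype(np.uint8)*255
w=np.zeros_like(g);w[120:300,260:380]=g[120:300,260:380]
pts=cv2.findNonZero(w);b=cv2.boxPoints(cv2.minAreaRect(pts));
P=[onz(m,p,.076) for p in b];print(np.round(P,4),np.mean(P,0))
E
```

```text
(289, 149, 60, 61) ((317.71368408203125, 175.43698120117188), 34.673919677734375)
[[ 0.4886  0.0769  0.076 ]
 [ 0.5519  0.0843  0.076 ]
 [ 0.5818 -0.115   0.076 ]
 [ 0.5057 -0.1239  0.076 ]] [ 0.53198877 -0.01942966  0.076     ]
```

View pics/w1c.png

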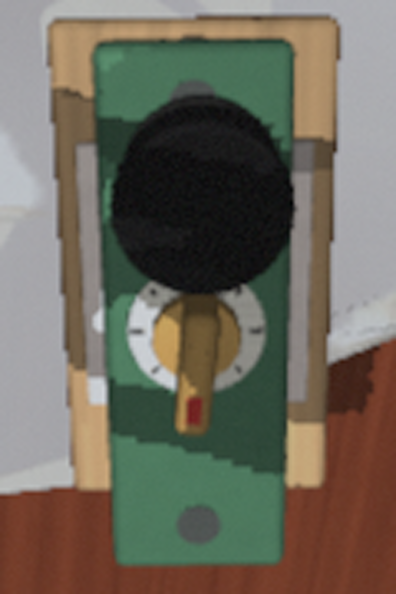

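```bash
python3 - <<'E'
from h import *
m=np.load("w1.npy",allow_pickle=True).item()
f=lambda x,y:(260+x/3.3-.35,120+y/3.3-.35)
for n,p,z in [("jarL",(112,195),.13),("jarR",(294,195),.13),("jart",(203,95),.13),("jarc",(203,184),.13),("dial",(197,328),.077),("barend red",(192,433),.117),("red",(195,410),.117),("br",(95,42),.076),("br",(292,42),.076),("br",(282,565),.076),("br",(118,565),.076)]:
    print(n,onz(m,f(*p),z).round(4))
go([.524,.038,.14],np.radians(7))
E
```

```text
jarL [0.5011 0.0403 0.13  ]
jarR [0.5531 0.0464 0.13  ]
jart [0.5237 0.0719 0.13  ]
jarc [0.5267 0.0466 0.13  ]
dial [ 0.5331 -0.0199  0.077 ]
barend red [ 0.5337 -0.0405  0.117 ]
red [ 0.5337 -0.032   0.117 ]
br [0.488  0.0764 0.076 ]
br [0.5521 0.0839 0.076 ]
br [ 0.5782 -0.1168  0.076 ]
br [ 0.5141 -0.1243  0.076 ]
d [-0.0039  0.121   0.0009] rv [ 0.0016 -0.0058  0.0004] deg 0.3
d [-0.0039  0.121   0.0009] rv [-7.0000e-04  3.1358e+00  2.6000e-03] deg 179.7
```

Emit:
play_rows(
  deltas=[
    [-0.008,0.04,0.001,0,0,0],
    [-0.008,0.08,0.001,0,0,0],
    [-0.008,0.11,0.001,0,0,0],
    [-0.008,0.13,0.001,0,0,0],
    [-0.008,0.15,0.001,0,0,0],
    [-0.008,0.165,0.001,0,0,0],
    [-0.008,0.172,0.001,0,0,0],
    [-0.008,0.172,0.001,0,0,0],
    [-0.008,0.172,0.001,0,0,0],
  ],
)

```text
t: 3.05
tcp_pos: [0.5249, 0.0433, 0.0899]
tool_rot: [-0.528, 0.47, -0.47, 0.529]
force: [0.6, 0.3, 1.0]
finger_gap: 1.001
```

```bash
python3 - <<'E'
from h import *
st(); im=snapshot("wrist"); cv2.imwrite("pics/w2.png",im[...,::-1])
E
```

```text
t 3.05 tcp [0.5249 0.0433 0.0899] jawyaw 6.74 appr [ 0.001 -0.    -1.   ] q [-0.13   0.614  1.798 -0.     0.728 -0.247] F [0.6 0.3 1. ] T [-0.05  0.01  0.01] gap 85.5
```

View pics/w2.png

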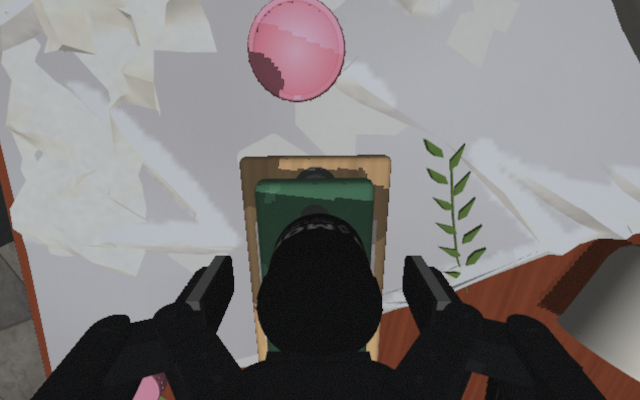

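The jar sits centred between the pads at about (320,290), so I'll close.

Emit:
play_rows(
  deltas=[
    [0,0,0,0,0,0],
    [0,0,0,0,0,0],
    [0,0,0,0,0,0],
    [0,0,0,0,0,0],
    [0,0,0,0,0,0],
    [0,0,0,0,0,0],
    [0,0,0,0,0,0],
    [0,0,0,0,0,0],
  ],
  gripper=0.03,
  force=50,
)

```text
t: 3.9
tcp_pos: [0.5252, 0.0443, 0.0903]
tool_rot: [-0.529, 0.469, -0.47, 0.529]
force: [-0.9, -0.2, 5.3]
finger_gap: 0.598
```

Emit:
play_rows(
  deltas=[
    [0,-0.005,0,0,0,0],
    [0,-0.02,0,0,0,0],
    [0,-0.05,0,0,0,0],
    [0,-0.08,0,0,0,0],
    [0,-0.1,0,0,0,0],
    [0,-0.1,0,0,0,0],
    [0,-0.1,0,0,0,0],
  ],
)

```text
t: 4.6
tcp_pos: [0.5242, 0.0444, 0.189]
tool_rot: [0.529, -0.469, 0.469, -0.529]
force: [-0.4, 0.4, -2.0]
finger_gap: 0.597
```

```bash
python3 - <<'E'
from h import *
st(); im=snapshot("wrist"); cv2.imwrite("pics/w3.png",im[...,::-1]);go([.5,.32,.19],np.radians(7+30))
im=snapshot("side"); cv2.imwrite("pics/s3.png",im[100:300,200:520,::-1])
E
```

```text
t 4.6 tcp [0.5242 0.0444 0.189 ] jawyaw 6.83 appr [-0.  0. -1.] q [-0.128  0.453  1.724  0.     0.965 -0.247] F [-0.4  0.4 -2. ] T [-0.06  0.04  0.03] gap 51.0
d [-0.2765 -0.0016  0.0093] rv [ 0.002  -0.5267 -0.0011] deg 30.2
d [-0.2765 -0.0016  0.0093] rv [1.5000e-03 2.6149e+00 2.7000e-03] deg 149.8
```

View pics/w3.png

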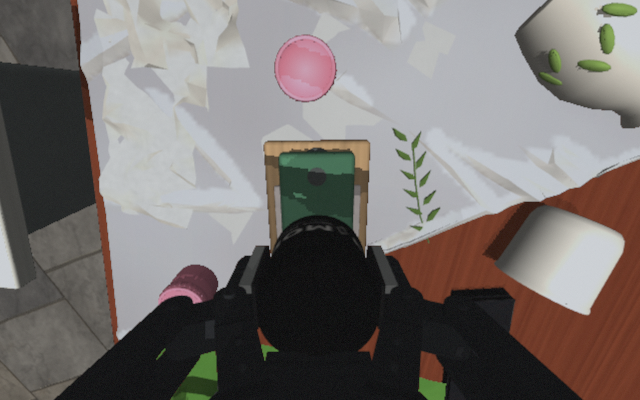

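View pics/s3.png

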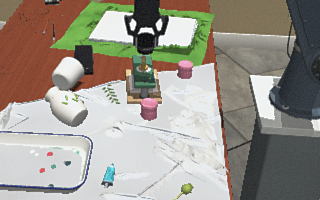

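Emit:
play_rows(
  deltas=[
    [-0.02,0,0,0,0,0],
    [-0.055,0,0,0,0,0],
    [-0.095,0,0.003,0,0,0],
    [-0.135,0,0.005,0,0,0],
    [-0.175,0,0.007,0,0,0],
    [-0.215,0,0.009,0,0,0],
    [-0.25,0,0.009,0,0,0],
    [-0.27,0,0.009,0,0,0],
    [-0.277,0,0.009,0,0,0],
    [-0.277,0,0.009,0,0,0],
    [-0.277,0,0.009,0,0,0],
    [-0.277,0,0.009,0,0,0],
  ],
)

```text
t: 5.9
tcp_pos: [0.5008, 0.3189, 0.1889]
tool_rot: [0.529, -0.47, 0.47, -0.528]
force: [-0.1, -0.5, -1.8]
finger_gap: 0.603
```

```bash
python3 - <<'E'
from h import *
st();go([.5,.32,.03],np.radians(6.8))
im=snapshot("side"); cv2.imwrite("pics/s4.png",im[...,::-1])
im=snapshot("wrist"); cv2.imwrite("pics/w4.png",im[...,::-1])
E
```

```text
t 5.9 tcp [0.5008 0.3189 0.1889] jawyaw 6.73 appr [-0.001 -0.001 -1.   ] q [ 0.379  0.537  1.555 -0.     1.051  0.262] F [-0.1 -0.5 -1.8] T [-0.02 -0.02  0.02] gap 51.5
d [-0.0013  0.1589 -0.0006] rv [ 0.001  -0.0012  0.0007] deg 0.1
d [-0.0013  0.1589 -0.0006] rv [-1.0000e-03  3.1404e+00  1.6000e-03] deg 179.9
```

View pics/s4.png

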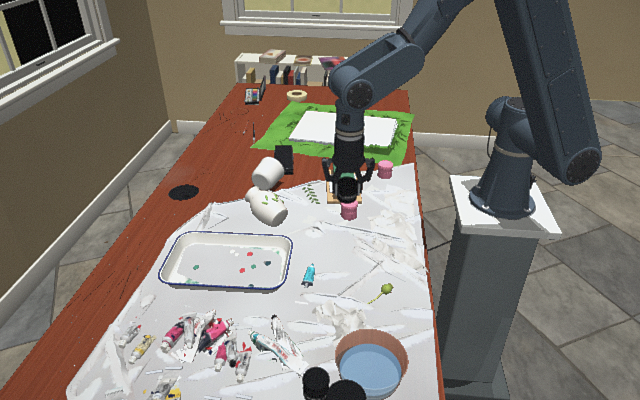

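View pics/w4.png

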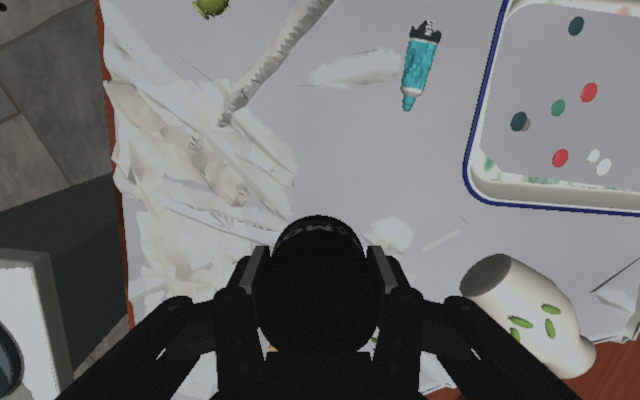

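Emit:
play_rows(
  deltas=[
    [0,0.03,0,0,0,0],
    [0,0.06,0,0,0,0],
    [0,0.09,0,0,0,0],
    [0,0.12,0,0,0,0],
    [0,0.14,0,0,0,0],
    [0,0.155,0,0,0,0],
    [0,0.163,0,0,0,0],
    [0,0.167,0,0,0,0],
    [0,0.168,0,0,0,0],
    [0,0.168,0,0,0,0],
  ],
)

```text
t: 7.0
tcp_pos: [0.5014, 0.3206, 0.0221]
tool_rot: [-0.528, 0.469, -0.47, 0.529]
force: [-0.1, -0.4, -1.8]
finger_gap: 0.593
```

Emit:
play_rows(
  deltas=[
    [0,0.002,0,0,0,0],
    [0,0.004,0,0,0,0],
    [0,0.005,0,0,0,0],
    [0,0.005,0,0,0,0],
  ],
)

```text
t: 7.4
tcp_pos: [0.5006, 0.3204, 0.0163]
tool_rot: [0.529, -0.469, 0.469, -0.529]
force: [-0.4, -0.1, -2.3]
finger_gap: 0.598
```

Emit:
play_rows(
  deltas=[
    [0,0.001,0,0,0,0],
    [0,0.002,0,0,0,0],
    [0,0.002,0,0,0,0],
  ],
)

```text
t: 7.7
tcp_pos: [0.5008, 0.3204, 0.0144]
tool_rot: [-0.529, 0.469, -0.469, 0.529]
force: [-0.3, -0.6, -1.0]
finger_gap: 0.599
```

Emit:
play_rows(
  deltas=[
    [0,0.001,0,0,0,0],
    [0,0.001,0,0,0,0],
  ],
)

```text
t: 7.9
tcp_pos: [0.5008, 0.3203, 0.0143]
tool_rot: [-0.529, 0.469, -0.469, 0.529]
force: [-0.9, -1.1, 5.5]
finger_gap: 0.598
```

Emit:
play_rows(
  deltas=[
    [0,0,0,0,0,0],
    [0,0,0,0,0,0],
    [0,0,0,0,0,0],
    [0,0,0,0,0,0],
    [0,0,0,0,0,0],
    [0,0,0,0,0,0],
  ],
  gripper=0.0854,
)

```text
t: 8.5
tcp_pos: [0.5007, 0.3203, 0.0132]
tool_rot: [0.529, -0.469, 0.469, -0.529]
force: [-0.4, -0.1, 0.3]
finger_gap: 0.998
```

Emit:
play_rows(
  deltas=[
    [0,-0.02,0,0,0,0],
    [0,-0.05,0,0,0,0],
    [0,-0.09,0,0,0,0],
    [0,-0.13,0,0,0,0],
    [0,-0.17,0,0,0,0],
    [0,-0.2,0,0,0,0],
    [0,-0.22,0,0,0,0],
    [0,-0.22,0,0,0,0],
    [0,-0.22,0,0,0,0],
  ],
)

```text
t: 9.4
tcp_pos: [0.5003, 0.3202, 0.2331]
tool_rot: [0.529, -0.469, 0.469, -0.529]
force: [-0.7, 0.7, -0.4]
finger_gap: 0.996
```

```bash
python3 - <<'E'
from h import *
st()
im=snapshot("wrist"); cv2.imwrite("pics/w5.png",im[...,::-1]);m=camera_model("wrist");np.save("w5.npy",m)
print(proj(m,(.5,.32,.054)))
E
```

```text
t 9.4 tcp [0.5003 0.3202 0.2331] jawyaw 6.82 appr [-0. -0. -1.] q [ 0.381  0.484  1.511 -0.     1.147  0.262] F [-0.7  0.7 -0.4] T [ 0.01 -0.    0.  ] gap 85.1
(np.float64(316.99491235541575), np.float64(175.38116366327978))
```

View pics/w5.png

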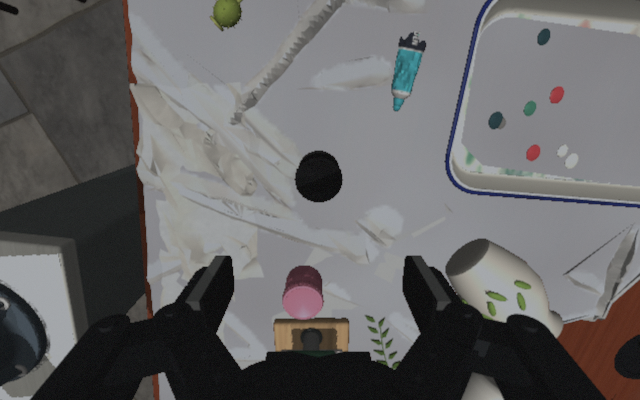

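The jar stands upright at (319,176), where the projection puts it. Next I'll move over the screw.

```bash
python3 - <<'E'
from h import *
go([.5325,-.022,.22],np.radians(3))
E
```

```text
d [ 0.3434  0.0124 -0.0081] rv [0.0022 0.0666 0.0007] deg 3.8
d [ 0.3434  0.0124 -0.0081] rv [ 1.100e-03 -3.075e+00 -3.400e-03] deg 176.2
```

Emit:
play_rows(
  deltas=[
    [0.03,0,0,0,0,0],
    [0.07,0,0,0,0,0],
    [0.115,0,-0.003,0,0,0],
    [0.16,0,-0.004,0,0,0],
    [0.205,0,-0.005,0,0,0],
    [0.25,0,-0.006,0,0.03,0],
    [0.29,0.01,-0.008,0,0.05,0],
    [0.32,0.012,-0.008,0,0.066,0],
    [0.343,0.012,-0.008,0,0.066,0],
    [0.343,0.012,-0.008,0,0.066,0],
    [0.343,0.012,-0.008,0,0.066,0],
    [0.343,0.012,-0.008,0,0.066,0],
  ],
)

```text
t: 10.65
tcp_pos: [0.5327, -0.0201, 0.2204]
tool_rot: [0.514, -0.487, 0.486, -0.513]
force: [0.4, -0.2, 0.8]
finger_gap: 0.998
```

```bash
python3 - <<'E'
from h import *
st(); m=camera_model("wrist");im=snapshot("wrist"); np.save("w6.npy",m)
cv2.imwrite("pics/w6.png",im[...,::-1])
u,v=map(int,proj(m,(.5325,-.022,.1)));print(u,v)
cv2.imwrite("pics/w6c.png",cv2.resize(im[v-55:v+55,u-60:u+60,::-1],None,fx=5,fy=5,interpolation=cv2.INTER_CUBIC))
E
```

```text
t 10.65 tcp [ 0.5327 -0.0201  0.2204] jawyaw 3.08 appr [-0.002  0.001 -1.   ] q [-0.248  0.419  1.673  0.     1.051 -0.302] F [ 0.4 -0.2  0.8] T [-0.01 -0.04  0.01] gap 85.3
316 193
```

View pics/w6c.png

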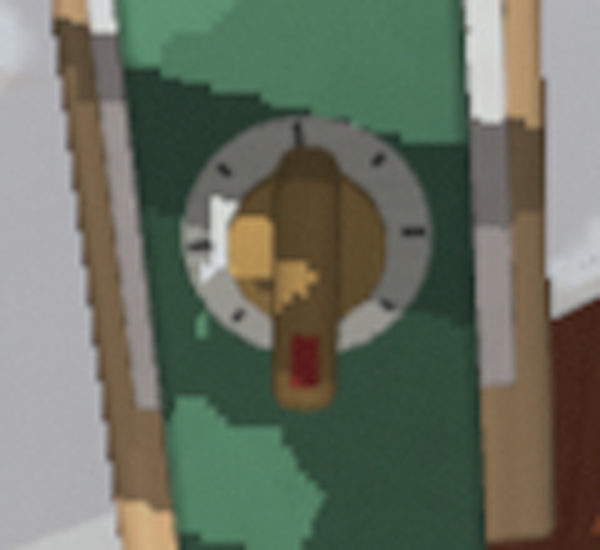

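```bash
python3 - <<'E'
from h import *
m=np.load("w6.npy",allow_pickle=True).item()
f=lambda x,y:(256+x/5-.4,138+y/5-.4)
for n,p,z in [("dial",(307,234),.077),("collar L",(230,240),.086),("collar R",(385,240),.086),("bar L top",(273,200),.117),("bar R top",(338,200),.117),("L bot",(273,370),.117),("R bot",(336,370),.117),("end",(304,410),.117),("far",(307,148),.117),("red",(305,360),.117),("tick top",(298,133),.077),("tickL",(199,246),.077),("tickR",(413,232),.077),("tickUR",(379,160),.077),("LL",(238,315),.077)]:
    print(n,onz(m,f(*p),z).round(4))
go([.5325,-.022,.092],np.radians(3))
E
```

```text
dial [ 0.5331 -0.0201  0.077 ]
collar L [ 0.5181 -0.0196  0.086 ]
collar R [ 0.5481 -0.018   0.086 ]
bar L top [ 0.5265 -0.003   0.117 ]
bar R top [ 0.5376 -0.0024  0.117 ]
L bot [ 0.5279 -0.034   0.117 ]
R bot [ 0.5391 -0.0334  0.117 ]
end [ 0.5338 -0.0414  0.117 ]
far [0.5318 0.0063 0.117 ]
red [ 0.5335 -0.0318  0.117 ]
tick top [5.302e-01 2.000e-04 7.700e-02]
tickL [ 0.5116 -0.0238  0.077 ]
tickR [ 0.5542 -0.0186  0.077 ]
tickUR [ 0.5464 -0.0043  0.077 ]
LL [ 0.5199 -0.038   0.077 ]
d [ 0.0022  0.1287 -0.0002] rv [ 0.0016  0.002  -0.0009] deg 0.2
d [ 0.0022  0.1287 -0.0002] rv [-1.4000e-03 -3.1396e+00 -2.5000e-03] deg 179.9
```

The bar is centred near (0.533, -0.020). Its red end points at -87°, and the jaw yaw of 3.1° is already square to it. I'll descend with the tips above the collar.

Emit:
play_rows(
  deltas=[
    [0,0.03,0,0,0,0],
    [0,0.06,0,0,0,0],
    [0,0.09,0,0,0,0],
    [0,0.11,0,0,0,0],
    [0,0.12,0,0,0,0],
    [0,0.126,0,0,0,0],
    [0,0.128,0,0,0,0],
    [0,0.128,0,0,0,0],
  ],
)

```text
t: 11.5
tcp_pos: [0.534, -0.0211, 0.0939]
tool_rot: [-0.513, 0.486, -0.487, 0.513]
force: [1.0, 0.3, 0.3]
finger_gap: 1.001
```

```bash
python3 - <<'E'
from h import *
st(); im=snapshot("wrist");cv2.imwrite("pics/w7.png",im[...,::-1])
E
```

```text
t 11.5 tcp [ 0.534  -0.0211  0.0939] jawyaw 3.06 appr [ 0.001 -0.    -1.   ] q [-0.249  0.614  1.777 -0.     0.749 -0.302] F [1.  0.3 0.3] T [0.06 0.04 0.01] gap 85.5
```

View pics/w7.png

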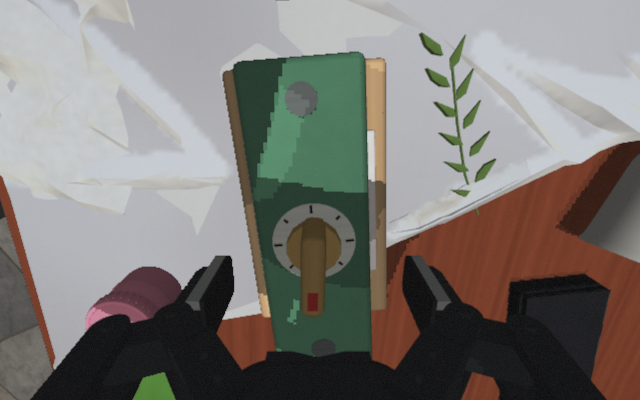

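The bar at (314,270) is between the pads, which are centred at about 318. I'll close.

Emit:
play_rows(
  deltas=[
    [0,0.001,0,0,0,0],
    [0,0.001,0,0,0,0],
    [0,0.001,0,0,0,0],
    [0,0.001,0,0,0,0],
    [0,0.001,0,0,0,0],
    [0,0.001,0,0,0,0],
    [0,0.001,0,0,0,0],
    [0,0.001,0,0,0,0],
    [0,0.001,0,0,0,0],
    [0,0.001,0,0,0,0],
    [0,0.001,0,0,0,0],
    [0,0.001,0,0,0,0],
  ],
  gripper=0.0,
  force=60,
)

```text
t: 12.75
tcp_pos: [0.5316, -0.0213, 0.0925]
tool_rot: [0.514, -0.487, 0.485, -0.512]
force: [-3.9, -2.3, 5.5]
finger_gap: 0.124
```

```bash
python3 - <<'E'
from h import *
st(); im=snapshot("wrist");cv2.imwrite("pics/w8.png",im[...,::-1])
E
```

```text
t 12.75 tcp [ 0.5316 -0.0213  0.0925] jawyaw 3.07 appr [-0.004  0.    -1.   ] q [-2.50e-01  6.15e-01  1.78e+00 -1.00e-03  7.50e-01 -3.02e-01] F [-3.9 -2.3  5.5] T [-0.18  0.61 -0.02] gap 10.6
```

View pics/w8.png

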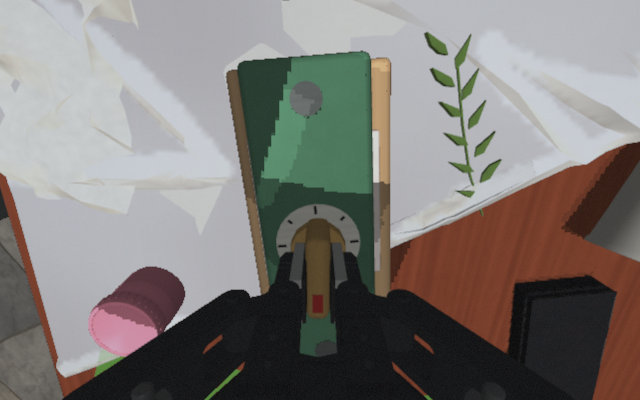

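Emit:
play_rows(
  deltas=[
    [0,0,-0.001,0,0.05,0],
    [0,0,-0.0015,0,0.15,0],
    [0,0,-0.0015,0,0.25,0],
    [0,0,-0.0015,0,0.35,0],
    [0,0,-0.0015,0,0.45,0],
    [0,0,-0.0015,0,0.55,0],
    [0,0,-0.0015,0,0.65,0],
    [0,0,-0.0015,0,0.75,0],
    [0,0,-0.0015,0,0.85,0],
    [0,0,-0.0015,0,0.95,0],
    [0,0,-0.0015,0,1.0,0],
    [0,0,-0.0015,0,1.0,0],
  ],
  force=80,
)

```text
t: 14.0
tcp_pos: [0.5312, -0.0212, 0.0926]
tool_rot: [-0.217, 0.673, -0.673, 0.217]
force: [-3.9, 0.7, 4.7]
finger_gap: 0.125
```

```bash
python3 - <<'E'
from h import *
st(); im=snapshot("wrist");cv2.imwrite("pics/w9.png",im[...,::-1])
E
```

```text
t 14.0 tcp [ 0.5312 -0.0212  0.0926] jawyaw -54.26 appr [-0.001  0.    -1.   ] q [-0.25   0.614  1.783 -0.     0.746  0.697] F [-3.9  0.7  4.7] T [-0.06  0.47 -0.08] gap 10.7
```

View pics/w9.png

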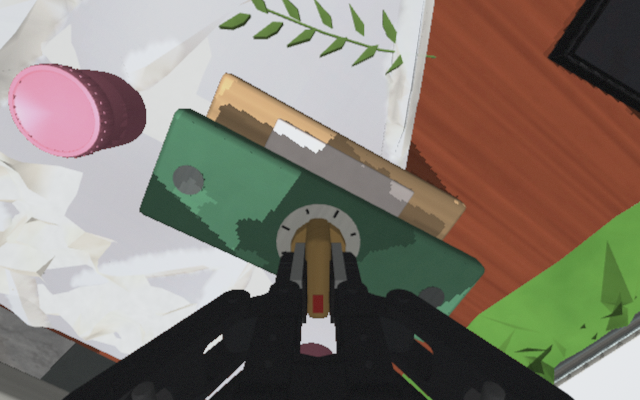

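Emit:
play_rows(
  deltas=[
    [0,0,0,0,0.08,0],
    [0,0,0,0,0.16,0],
    [0,0,0,0,0.2,0],
    [0,0,0,0,0.25,0],
    [0,0,0,0,0.25,0],
  ],
)

```text
t: 14.55
tcp_pos: [0.5312, -0.0211, 0.0926]
tool_rot: [-0.132, 0.695, -0.695, 0.131]
force: [-3.2, -0.5, 5.9]
finger_gap: 0.123
```

```bash
python3 -c "
from h import *
st()"
```

```text
t 14.55 tcp [ 0.5312 -0.0211  0.0926] jawyaw -68.56 appr [-0.002  0.    -1.   ] q [-0.25   0.614  1.783 -0.     0.746  0.947] F [-3.2 -0.5  5.9] T [-0.05  0.51 -0.03] gap 10.5
```

Emit:
play_rows(
  deltas=[
    [0,0,0,0,0.05,0],
    [0,0,0,0,0.1,0],
    [0,0,0,0,0.15,0],
    [0,0,0,0,0.15,0],
  ],
)

```text
t: 14.95
tcp_pos: [0.5312, -0.021, 0.0926]
tool_rot: [-0.08, 0.703, -0.702, 0.079]
force: [-3.6, -0.2, 6.0]
finger_gap: 0.122
```

```bash
python3 -c "
from h import *
st()"
```

```text
t 14.95 tcp [ 0.5312 -0.021   0.0926] jawyaw -77.15 appr [-0.002  0.    -1.   ] q [-0.25   0.614  1.783 -0.     0.746  1.097] F [-3.6 -0.2  6. ] T [-0.    0.48 -0.06] gap 10.4
```

Emit:
play_rows(
  deltas=[
    [0,0,0,0,0.05,0],
    [0,0,0,0,0.1,0],
    [0,0,0,0,0.15,0],
    [0,0,0,0,0.15,0],
  ],
)

```text
t: 15.35
tcp_pos: [0.5312, -0.021, 0.0926]
tool_rot: [-0.027, 0.707, -0.706, 0.026]
force: [-2.3, 0.6, 6.8]
finger_gap: 0.121
```

```bash
python3 -c "
from h import *
st()"
```

```text
t 15.35 tcp [ 0.5312 -0.021   0.0926] jawyaw -85.75 appr [-0.002  0.    -1.   ] q [-0.25   0.614  1.783  0.     0.746  1.247] F [-2.3  0.6  6.8] T [ 0.    0.48 -0.03] gap 10.3
```

Emit:
play_rows(
  deltas=[
    [0,0,0,0,0.05,0],
    [0,0,0,0,0.1,0],
    [0,0,0,0,0.15,0],
    [0,0,0,0,0.15,0],
  ],
)

```text
t: 15.75
tcp_pos: [0.5312, -0.0209, 0.0926]
tool_rot: [0.026, 0.707, -0.706, -0.027]
force: [-3.5, 0.7, 5.6]
finger_gap: 0.124
```

```bash
python3 -c "
from h import *
st()"
```

```text
t 15.75 tcp [ 0.5312 -0.0209  0.0926] jawyaw -94.34 appr [-0.002  0.001 -1.   ] q [-0.25   0.614  1.783  0.     0.746  1.397] F [-3.5  0.7  5.6] T [ 0.03  0.47 -0.09] gap 10.6
```

Emit:
play_rows(
  deltas=[
    [0,0,0,0,0.05,0],
    [0,0,0,0,0.1,0],
    [0,0,0,0,0.15,0],
    [0,0,0,0,0.15,0],
  ],
)

```text
t: 16.15
tcp_pos: [0.5312, -0.0209, 0.0926]
tool_rot: [0.079, 0.703, -0.702, -0.08]
force: [-2.8, 0.6, 5.3]
finger_gap: 0.122
```

```bash
python3 -c "
from h import *
st()"
```

```text
t 16.15 tcp [ 0.5312 -0.0209  0.0926] jawyaw -102.94 appr [-0.002  0.001 -1.   ] q [-0.25   0.614  1.783  0.     0.746  1.547] F [-2.8  0.6  5.3] T [ 0.05  0.47 -0.09] gap 10.4
```

Emit:
play_rows(
  deltas=[
    [0,0,0,0,0.05,0],
    [0,0,0,0,0.1,0],
    [0,0,0,0,0.1,0],
  ],
)

```text
t: 16.45
tcp_pos: [0.5312, -0.0209, 0.0926]
tool_rot: [0.114, 0.698, -0.698, -0.115]
force: [-3.3, 1.0, 5.5]
finger_gap: 0.121
```

```bash
python3 -c "
from h import *
st()"
```

```text
t 16.45 tcp [ 0.5312 -0.0209  0.0926] jawyaw -108.67 appr [-0.002  0.001 -1.   ] q [-0.25   0.614  1.783  0.     0.746  1.647] F [-3.3  1.   5.5] T [ 0.04  0.42 -0.06] gap 10.4
```

Emit:
play_rows(
  deltas=[
    [0,0,0,0,0.05,0],
    [0,0,0,0,0.1,0],
    [0,0,0,0,0.1,0],
  ],
)

```text
t: 16.75
tcp_pos: [0.5312, -0.0208, 0.0926]
tool_rot: [0.149, 0.691, -0.691, -0.15]
force: [-3.1, 0.6, 5.8]
finger_gap: 0.121
```

```bash
python3 -c "
from h import *
st();im=snapshot('wrist');cv2.imwrite('pics/w10.png',im[...,::-1])"
```

```text
t 16.75 tcp [ 0.5312 -0.0208  0.0926] jawyaw -114.4 appr [-0.002  0.001 -1.   ] q [-0.25   0.614  1.783  0.     0.746  1.747] F [-3.1  0.6  5.8] T [ 0.09  0.44 -0.04] gap 10.3
```

View pics/w10.png

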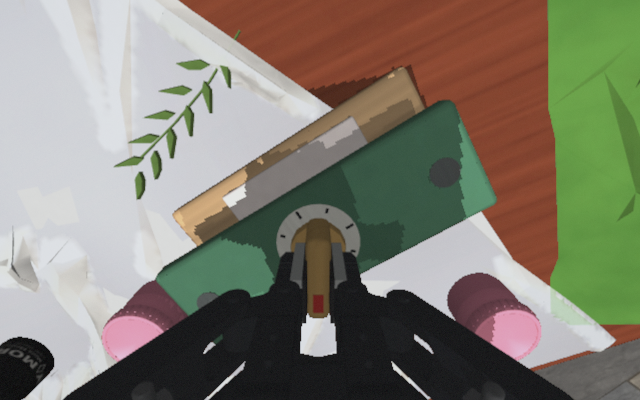

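Emit:
play_rows(
  deltas=[
    [0,0,0,0,0.05,0],
    [0,0,0,0,0.1,0],
    [0,0,0,0,0.1,0],
  ],
)

```text
t: 17.1
tcp_pos: [0.5312, -0.0208, 0.0926]
tool_rot: [0.183, 0.683, -0.683, -0.184]
force: [-3.0, 1.0, 5.9]
finger_gap: 0.118
```

```bash
python3 -c "
from h import *
st()"
```

```text
t 17.1 tcp [ 0.5312 -0.0208  0.0926] jawyaw -120.13 appr [-0.002  0.001 -1.   ] q [-2.500e-01  6.140e-01  1.783e+00  1.000e-03  7.460e-01  1.847e+00] F [-3.   1.   5.9] T [ 0.06  0.47 -0.07] gap 10.0
```

Emit:
play_rows(
  deltas=[
    [0,0,0,0,0.05,0],
    [0,0,0,0,0.1,0],
    [0,0,0,0,0.1,0],
  ],
)

```text
t: 17.4
tcp_pos: [0.5312, -0.0207, 0.0926]
tool_rot: [0.217, 0.673, -0.673, -0.218]
force: [-2.7, 0.7, 6.2]
finger_gap: 0.121
```

```bash
python3 -c "
from h import *
st()"
```

```text
t 17.4 tcp [ 0.5312 -0.0207  0.0926] jawyaw -125.86 appr [-0.002  0.001 -1.   ] q [-2.500e-01  6.140e-01  1.783e+00  1.000e-03  7.460e-01  1.947e+00] F [-2.7  0.7  6.2] T [ 0.12  0.46 -0.07] gap 10.4
```

Emit:
play_rows(
  deltas=[
    [0,0,0,0,0.05,0],
    [0,0,0,0,0.1,0],
    [0,0,0,0,0.1,0],
  ],
)

```text
t: 17.7
tcp_pos: [0.5313, -0.0207, 0.0926]
tool_rot: [0.251, 0.661, -0.661, -0.252]
force: [-2.7, 1.5, 5.4]
finger_gap: 0.122
```

```bash
python3 -c "
from h import *
st()"
```

```text
t 17.7 tcp [ 0.5313 -0.0207  0.0926] jawyaw -131.6 appr [-0.001  0.001 -1.   ] q [-2.500e-01  6.140e-01  1.783e+00  1.000e-03  7.460e-01  2.047e+00] F [-2.7  1.5  5.4] T [ 0.13  0.44 -0.  ] gap 10.4
```

Emit:
play_rows(
  deltas=[
    [0,0,0,0,0.05,0],
    [0,0,0,0,0.1,0],
    [0,0,0,0,0.1,0],
  ],
)

```text
t: 18.0
tcp_pos: [0.5312, -0.0208, 0.0927]
tool_rot: [-0.279, -0.649, 0.65, 0.28]
force: [-2.4, 2.5, 6.1]
finger_gap: 0.123
```

```bash
python3 -c "
from h import *
st()"
```

```text
t 18.0 tcp [ 0.5312 -0.0208  0.0927] jawyaw -136.6 appr [-0.002 -0.002 -1.   ] q [-0.248  0.614  1.783 -0.004  0.746  2.139] F [-2.4  2.5  6.1] T [0.55 0.33 2.34] gap 10.5
```

The torque jumped to 2.3 N m against the turn, so the screw has seated at a tool yaw of about -136.5°. I'll back it off 90°, to about -46.5°.

Emit:
play_rows(
  deltas=[
    [0,0,0,0,-0.07,0],
    [0,0,0,0,-0.2,0],
    [0,0,0,0,-0.34,0],
    [0,0,0,0,-0.48,0],
    [0,0,0,0,-0.62,0],
    [0,0,0,0,-0.76,0],
    [0,0,0,0,-0.9,0],
    [0,0,0,0,-1.0,0],
  ],
)

```text
t: 18.8
tcp_pos: [0.5312, -0.021, 0.0926]
tool_rot: [-0.064, 0.704, -0.704, 0.063]
force: [-3.5, 0.8, 6.2]
finger_gap: 0.12
```

Emit:
play_rows(
  deltas=[
    [0,0,0,0,-0.14,0],
    [0,0,0,0,-0.28,0],
    [0,0,0,0,-0.42,0],
    [0,0,0,0,-0.52,0],
    [0,0,0,0,-0.58,0],
    [0,0,0,0,-0.582,0],
    [0,0,0,0,-0.582,0],
    [0,0,0,0,-0.582,0],
  ],
)

```text
t: 19.6
tcp_pos: [0.5313, -0.0212, 0.0926]
tool_rot: [-0.262, 0.657, -0.657, 0.261]
force: [-3.0, -0.6, 5.8]
finger_gap: 0.123
```

```bash
python3 -c "
from h import *
st();m=camera_model('wrist');im=snapshot('wrist');cv2.imwrite('pics/w11.png',im[...,::-1])
t=snapshot('top');cv2.imwrite('pics/t11.png',t[...,::-1])"
```

```text
t 19.6 tcp [ 0.5313 -0.0212  0.0926] jawyaw -46.6 appr [-0.001  0.    -1.   ] q [-0.25   0.614  1.783 -0.     0.746  0.564] F [-3.  -0.6  5.8] T [-0.04  0.42  0.02] gap 10.5
```

View pics/w11.png

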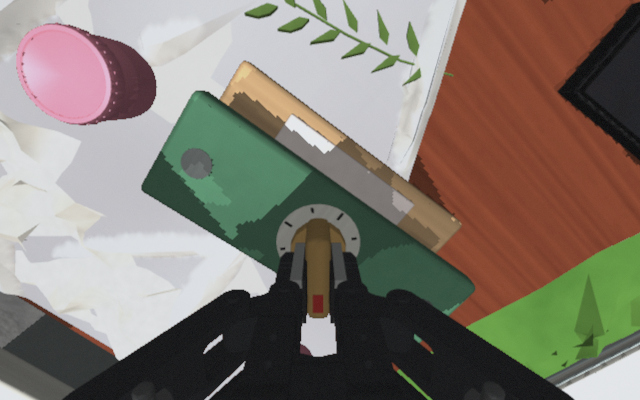

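View pics/t11.png

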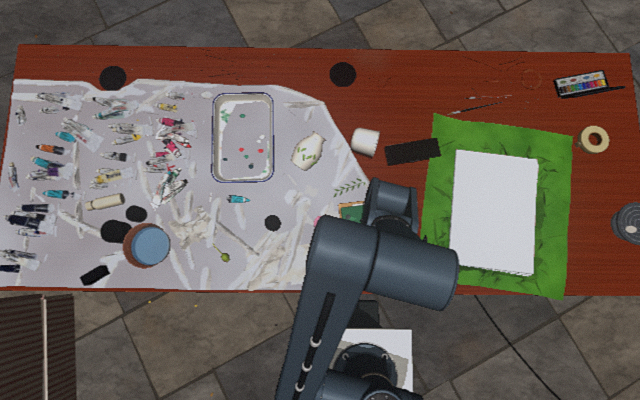

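The wrist view shows the bar still square in the jaws at (318,270). The top view shows the jar on the sheet at (273,223) and the neighbours unmoved.

```bash
python3 -c "
from station import *
print(sign_off())"
```

```text
the job is handed in; nothing more can be done
None
```

The job is done and handed in at about 20 s of the 67 s limit.

- **Jar:** I took the black jar off the bridge and stood it on the white sheet at about (0.50, 0.32). The wrist and top pictures both show it there, and in the wrist picture it stands upright.
- **Thumbscrew:** I turned it clockwise about 2.44 rad until the torque jumped from about 0.06 to 2.3 N m, at a tool yaw of -136.6°. I then backed it off to -46.6°, a quarter turn as measured at the tool. The torque there was about zero, and it is still gripped at 80 N with the bar square in the jaws.
- **Other things on the desk:** In the last pictures, the bystanders that can be seen are where they were at the start. The arm hides the right-hand pink jar in the last top view. The left one is only partly in that view, but it also shows in the last wrist picture.
- **Disagreements:** The top and wrist cameras differed by 3–5 mm in y on the jar and the screw, so I used values between them. Closing on the screw left a steady side load of about 3–4 N, and the seated angle is good to about 1° because the arm gives slightly under load.

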